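# Square the whetstone into its sharpening board

## Task

Set up the whetstone for sharpening: lay it flat on the sharpening board, pushed square and flush into the corner where the two fences meet, with its long side along the long fence, and slide the board's end stop up against the stone's free end. The stone is brittle, so set it down rather than dropping it, and leave the salt shaker, mug and jar where they stand.

Things in the scene. Friction and masses are not known exactly. Their poses are not given: they have to be found in the camera images.
- board: Pale wooden sharpening board, fixed flat on the worktop, 125 x 316 mm, turned up to 17 degrees either way, on the left or the right. Origin on the worktop under the bed; z up. Its flat bed is 18 mm above the worktop, from x = -65 to +45 mm and y = -158 to +140 mm (board frame: x away from the robot, y left). Darker fences bound the +x and +y edges (see corner); the other edges are open.
- corner (a point): Inner corner where the two fences meet, on the bed: (45, 140, 18) mm in the board's frame. The long fence runs along the whole far edge, inner face at x = +45 mm; the end fence along the left edge, inner face at y = +140 mm. Both are 15 mm wide and stand 12 mm above the bed.
- stone: The whetstone: loose grey block, 55 mm wide (its x), 180 mm long (its y), 28 mm high, two bonded layers (paler on top), about 0.6 kg, lying flat on the worktop beside the board at the start. Origin: centre of its underside. Either end may point to the end fence. Fully seated in the corner, its centre lies at x = 17.5, y = 50 mm in the board's frame.
- stone_mid (a point): Centre of the whetstone's volume, 14 mm above its underside.
- stop (a joint): The end stop's slide, m: 0 is fully back (its face at y = -110 mm in the board's frame); it grows as the stop moves along the board's +y toward the end fence, to 0.085 at most; at 0.070 it touches a fully seated stone. Starts between 0 and 0.015. It slides with about 2 N of friction and stays where it is left.
- stop_face (a point): Centre of the end stop's face that bears on the stone (it looks to the board's +y), 11 mm above the bed, at x = +17.5 mm in the board's frame. The stop is a wooden block 40 mm (board x) by 24 mm (board y), 22 mm high, on the bed near the open right end; a narrower upright grip stands on it.
- stop_grip (a point): Middle of the stop's upright grip, 40 mm above the bed and 12 mm behind the stop's face. The grip measures 26 mm (board x) by 14 mm (board y) and runs from 22 to 53 mm above the bed; it can be pinched from above or pushed from behind.
- salt_shaker: Bystander: glass salt shaker, 44 mm across, 90 mm high, on the worktop toward the wall on the left. Origin: centre of its underside.
- mug: Bystander: dark mug, 88 x 126 x 106 mm high, on the worktop toward the wall. Origin: centre of its underside.
- jar: Bystander: glass jar with a red lid, 65 mm across, 100 mm high, on the worktop toward the wall on the right. Origin: centre of its underside.

How it is judged (in metres and radians):
At the end, for the whole second after the job is handed in: The stone lies flat on the bed, at rest, its centre within 2 mm of the fully seated place in the corner in both directions, its length within 0.015 rad of parallel to the long fence, and the end stop's face is within 2.5 mm of the stone's free end (x of stone_mid in the frame of board between 0.0155 and 0.0195 m and y of stone_mid in the frame of board between 0.048 and 0.052 m and z of stone_mid in the frame of board between 0.03 and 0.034 m and angle between the y axis of stone and the y axis of board, either way round below 0.015 rad and angle between the z axis of stone and the z axis of board, either way round below 0.02 rad and y of stop_face in the frame of stone between -0.0925 and 0.0925 m and linear speed of stone below 0.01 m/s); the robot touches nothing.
It fails at once if the stone is dropped: it moves faster than 0.5 m/s with no finger on it (a free fall of 13 mm or more) (contact force between the fingers and stone below 0.05 N and linear speed of stone above 0.5 m/s).
It fails at once if the salt shaker is moved more than 40 mm (distance of salt_shaker from where it was at the start of the episode above 0.04 m).
It fails at once if the mug is moved more than 40 mm (distance of mug from where it was at the start of the episode above 0.04 m).
It fails at once if the jar is moved more than 40 mm (distance of jar from where it was at the start of the episode above 0.04 m).
It also fails if it takes over 51 s, if anything falls off the work surface, if the arm or the gripper's body presses on something with over 40 N, if the wrist force passes 120 N, or if a joint passes its speed limit or range.

## Robot

A 6-joint arm with a two-finger parallel gripper is mounted at the origin on a cart in front of the work surface, level with it; the furniture and walls round the work are solid. World frame = base frame: x ahead of the robot, y to its left, z up, the work surface at z = 0. Lengths are in m, angles in degrees, forces in N, time in s.
With the tool pointing down it reaches from about 0.3 to 0.75 m from the base axis. Payload 8.5 kg.
Tool frame: the origin (TCP) lies at the very end of the fingers, on their centre line; the grasp point (between the pads) lies 19 mm behind it; z points along the fingers, y is the line along which they close (so a half turn about z gives the same grasp; the last joint's range is limited). The gripper opens to 85 mm and grips with 20 to 120 N. Pads are 22 mm wide; open, the fingers measure 114 mm over their backs; the gripper's body (76 mm by 85 mm) begins 54 mm behind the grasp point. The pads swing forward as they close: fully open they stand 13 mm farther back than shut.
Start: joints at [55.789, 21.807, 74.336, -0, 83.858, -12.336], TCP at [0.205, 0.51, 0.204] pointing down, gripper open.
Joint ranges: [-178.18, 178.18], [-50.72, 133.34], [12.68, 142.11], [-81.47, 261.47], [9.98, 163.14], [-165.26, 165.26]. Speed limits (degrees/s): [136.94, 136.94, 180, 180, 180, 180].

## Interface

Orientations are given as a 3x3 rotation matrix whose columns are the frame's x, y, z axes.
In Python, from rig import env, imaging gives the robot as it stands. The module is installed in compiled form; this text tells all that it offers.
- The arm moves only by the tool arm_command, never from a script. Its arguments are lists of equal length, an entry for each row: "turn": the turn, a rotation vector about the tool's x, y, z in units of 5 degrees (1.0 is 5 degrees), a list of three; "xyz": the shift along the tool's x, y, z in units of 50 mm (1.0 is 50 mm), a list of three; "claw": the finger opening in mm, from 0 to 85.4. A call has 1 to 12 rows; each row shifts and turns the commanded pose from where the row before left it, along the tool's axes as they then stand; what a row does not reach is not made up. A row lasts 1/10 s, in which the tool goes at most 50 mm and 8.59 degrees, less where a joint would pass 70% of its speed; a pose out of reach is approached as far as the arm can. A call is refused whole if a number of a shift passes 1 or a number of a turn 1, either way. A call with a gripper value outside its range is refused whole. The fingers move at their own pace and stop on an object; "squeeze" is the grip in N (left out, the last holds). Time passes only in rows, so rows that do not move let the fingers close. It gives the time, the measured TCP pose, the force, the opening and the grip force at its end, in the units of the state.
- env.observe(): the state, without advancing time (a new reading comes with each control period).
- imaging.get_image(name): name is "scene" or "top" or "wrist"; returns (picture, depth): 420x560x3 uint8, blue, green, red; 420x560 float32, m along the optical axis (not along the pixel's ray), 0 where there is no reading.
- imaging.camera_info(name): a dict with "camera_matrix" (3x3 intrinsics, pixels), "k1" (the pictures are not rectified: a ray, as slopes to the right and down, at radius r is drawn at 1 + k1 r^2 times it, then the intrinsics apply), "rvec" (rotation vector, rad) and "tvec" (3), from world to camera coordinates, as OpenCV has them. Camera axes: x right, y down, z forward; pixel columns grow to the right and rows downward; lengths in m; the calibration is good to about 2 mm. A picture is of the moment at which its call begins: read the wrist's pose just before it. camera_info takes no time and is no camera call; for the wrist camera it gives the pose at the moment of the call.
- env.close_job(): hands the job in; it is judged then, once.
The state is a dict: "time_s": time; "q": joint angles; "qvel": joint speeds; "joint_efforts": joint torques, N m; "position": TCP position; "tool_rot": TCP orientation; "ft_force": force on the tool from outside, world axes, zero at the start; "wrist_torque": the same for the moment, N m; "grip_width": finger opening in m; "gripper_force": force on a finger pad.
Only numpy, scipy, OpenCV 4.12 (cv2) and the standard library are available. Lean on these libraries where they do the work, as an engineer would, in place of code of your own. Each camera call takes 0.05 s, during which the arm holds its last target. There are 200 camera calls.

## Working session

There is one attempt and no reset: what is moved stays moved. The work goes in short steps, Python scripts to look and compute and a tool call to move; the robot and the scene stay as the last step left them, time stands still between calls to the robot, and variables do not carry over. Pictures are saved under pics/ and viewed, at most 11 in all, crops included, and the job is handed in when it is done.

Besides the shell and the picture viewer there is one more tool, called after "Emit:" by a JSON object that holds its "op" and its "data". arm_command: Moves the arm, as the interface text tells. Its arguments: {"type":"object","properties":{"turn":{"type":"array"},"xyz":{"type":"array"},"claw":{"type":"array"},"squeeze":{"type":"number"}},"required":["turn","xyz","claw"]}

```bash
mkdir -p pics
cat > h.py <<'E'
from rig import env, imaging
import numpy as np, cv2
def cam(n):
    c=imaging.camera_info(n); R=cv2.Rodrigues(np.array(c["rvec"],float))[0]; return np.array(c["camera_matrix"],float),float(c["k1"]),R,np.array(c["tvec"],float).ravel()
def rays(n,uv,c=None):
    K,k1,R,t=c or cam(n); uv=np.atleast_2d(uv).astype(float)
    p=np.c_[(uv[:,0]-K[0,2])/K[0,0],(uv[:,1]-K[1,2])/K[1,1]]; q=p.copy()
    for _ in range(20): q=p/(1+k1*(q**2).sum(1,keepdims=True))
    return -R.T@t, q, R
def onplane(n,uv,z,c=None):
    o,q,R=rays(n,uv,c); d=np.c_[q,np.ones(len(q))]@R; s=(z-o[2])/d[:,2]; return o+s[:,None]*d
def cloud(n,dep,c=None):
    K,k1,R,t=c or cam(n); v,u=np.mgrid[0:420,0:560]; o,q,R=rays(n,np.c_[u.ravel(),v.ravel()],c)
    P=(np.c_[q,np.ones(len(q))]*dep.ravel()[:,None])@R+o; P[dep.ravel()==0]=np.nan; return P.reshape(420,560,3)
E
python3 - <<'E'
from h import *
s=env.observe(); print({k:np.round(v,3).tolist() for k,v in s.items()})
for n in("top","scene"):
    c=cam(n); im,d=imaging.get_image(n); cv2.imwrite(f"pics/{n}0.png",im); np.savez(f"{n}0.npz",im=im,d=d); print(n,-c[2].T@c[3],c[0][0,0],c[1],(d>0).mean())
E
```

```text
{'time_s': 0.0, 'q': [55.789, 21.842, 74.384, 0.0, 83.858, -12.336], 'qvel': [0.0, 0.029, 0.06, 0.033, -0.019, -0.041], 'joint_efforts': [-0.003, -44.848, -23.127, -0.0, 0.005, -0.0], 'position': [0.205, 0.51, 0.204], 'tool_rot': [[-0.928, 0.373, -0.001], [0.373, 0.928, -0.001], [0.0, -0.001, -1.0]], 'ft_force': [0.335, 0.086, 0.202], 'wrist_torque': [-0.009, 0.035, 0.024], 'gripper_force': 0.0, 'grip_width': 0.086}
top [0.01373985 0.29920521 1.37540079] 537.7935666201008 -0.0086960912882054 0.9959183673469387
scene [ 0.05517746 -0.5514951   0.70435161] 415.7788167073603 -0.06475299196901659 0.9957227891156463
```

View pics/top0.png

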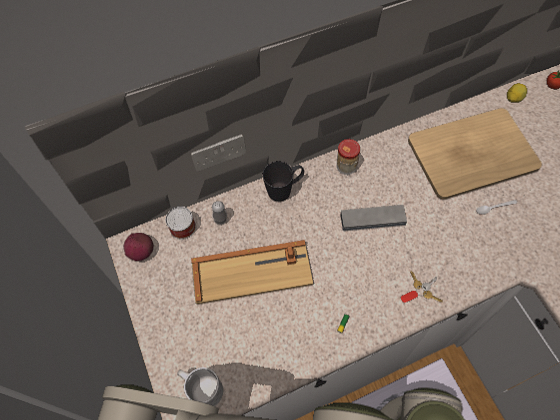

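View pics/scene0.png

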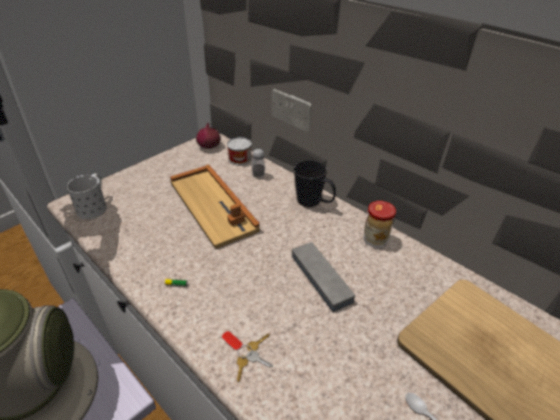

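The top view shows the board at about (253,272), with its fence corner at the left end and the far edge near (203,262), and the stop at (291,256). The stone is at (373,217), with the mug and jar behind it. The scene view agrees.

Run:
```python
from h import *
f=np.load("top0.npz"); im,d=f["im"],f["d"]; c=cam("top"); P=cloud("top",d); hsv=cv2.cvtColor(im,cv2.COLOR_BGR2HSV)
def sub(u0,v0,u1,v1):
    m=np.zeros((420,560),bool); m[v0:v1,u0:u1]=1; return m
m=sub(330,195,420,240)&(P[...,2]>.018)&(P[...,2]<.04)
print("stone z",np.median(P[m][:,2]))
def rect(mask,z):
    mm=mask.astype(np.uint8); cs,_=cv2.findContours(mm,cv2.RETR_EXTERNAL,cv2.CHAIN_APPROX_NONE); k=max(cs,key=cv2.contourArea)[:,0]
    W=onplane("top",k,z)[:,:2]; r=cv2.minAreaRect((W*1000).astype(np.float32)); print(r, np.round(cv2.boxPoints(r)).tolist()); return r
rect(m,.028)
b=sub(185,235,320,305)
wood=b&(P[...,2]>.01)&(P[...,2]<.06)
print("bed z",np.median(P[b&wood][:,2])); rect(wood,.024)
print("worktop z",np.median(P[sub(150,300,190,330)][:,2]),np.median(P[sub(340,240,400,270)][:,2]))
bed=b&(hsv[...,0]>15)&(hsv[...,0]<28)&(hsv[...,1]>90); rect(bed,.018)
for n,bx in dict(salt=(205,195,235,225),mug=(255,155,310,205),jar=(330,135,365,180)).items():
    q=P[sub(*bx)&(P[...,2]>.05)]; q=q[q[:,0]>0.]; print(n,np.round(np.nanpercentile(q,[3,50,97],axis=0),3).tolist())
q=P[b&(P[...,2]>.05)&(P[...,2]<.09)]; print("grip",len(q),np.round(q.mean(0),3))
big=cv2.resize(im[190:310,180:420],None,fx=3.3,fy=3.3,interpolation=cv2.INTER_CUBIC); cv2.imwrite("pics/crop0.png",big)
```

```text
stone z 0.026630644769037537
((562.7587890625, -180.13821411132812), (181.03570556640625, 59.501399993896484), 71.25991821289062) [[506.0, -256.0], [562.0, -275.0], [620.0, -104.0], [564.0, -85.0]]
bed z 0.018214270075498584
((554.7168579101562, 194.68109130859375), (314.38751220703125, 133.48513793945312), 75.77506256103516) [[451.0, 59.0], [581.0, 26.0], [658.0, 331.0], [529.0, 363.0]]
worktop z nan nan
((549.6891479492188, 194.5139923095703), (312.0473937988281, 115.05198669433594), 75.63134765625) [[455.0, 58.0], [567.0, 29.0], [644.0, 331.0], [533.0, 360.0]]
salt [[0.729, 0.198, 0.053], [0.739, 0.213, 0.079], [0.757, 0.229, 0.092]]
mug [[0.718, -0.047, 0.052], [0.791, 0.023, 0.084], [0.83, 0.066, 0.11]]
jar [[0.728, -0.224, 0.052], [0.755, -0.192, 0.094], [0.824, -0.167, 0.102]]
grip 60 [0.546 0.084 0.067]
```

View pics/crop0.png

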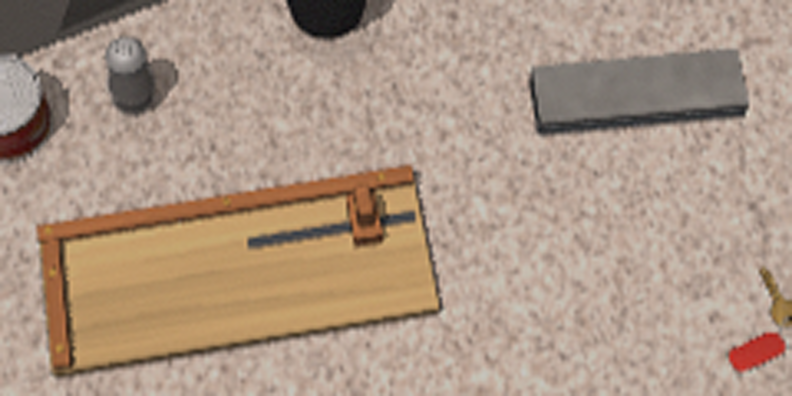

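Emit:
{"op": "arm_command", "data": {"turn": [[0,0,1],[0,0,1],[0,0,1],[0,0,1],[0,0,1],[0,0,1],[0,0,1],[0,0,1],[0,0,1],[0,0,1],[0,0,1],[0,0,1]], "xyz": [[-0.8,-0.3,-0.1],[-0.8,-0.3,-0.1],[-0.8,-0.3,-0.1],[-0.8,-0.3,-0.1],[0,0,-0.1],[0,0,-0.1],[0,0,-0.1],[0,0,-0.1],[0,0,-0.1],[0,0,-0.1],[0,0,-0.1],[0,0,-0.1]], "claw": [85,85,85,85,85,85,85,85,85,85,85,85]}}

```text
time_s: 1.3
position: [0.3142, 0.3801, 0.2642]
tool_rot: [[-0.138, 0.99, -0.001], [0.99, 0.138, -0.0], [-0.0, -0.001, -1.0]]
ft_force: [0.0, -0.2, -0.1]
grip_width: 0.0851
gripper_force: 0.0
```

```bash
cat >> h.py <<'E'
def go(target,yaw):
    """shift (units, tool axes now) and turn (units of 5deg about tool z) to reach target with tool y at yaw deg (mod 180)"""
    s=env.observe(); R=np.array(s["tool_rot"]); p=np.array(s["position"])
    dy=(yaw-np.degrees(np.arctan2(R[1,1],R[0,1]))+90)%180-90
    t=np.radians(dy); Rz=np.array([[np.cos(t),-np.sin(t),0],[np.sin(t),np.cos(t),0],[0,0,1]])
    d=np.array(target)-p
    print("pos",p.round(4),"yaw",np.degrees(np.arctan2(R[1,1],R[0,1])).round(2),"t",s["time_s"],"shift-before-turn",(R.T@d/.05).round(3),"after",((Rz@R).T@d/.05).round(3),"turn z",round(-dy/5,3))
E
python3 - <<'E'
from h import *
go([.53,.19,.26],-14.3)
K,k,R,t=cam("wrist"); s=env.observe(); T=np.array(s["tool_rot"]); print(K[0,0],"cam in tool",T.T@(-R.T@t-np.array(s["position"])),"axis",T.T@R[2])
print(s["q"])
E
```

```text
pos [0.3142 0.3801 0.2642] yaw 7.92 t 1.3 shift-before-turn [-4.361  3.75   0.083] after [-2.619  5.121  0.081] turn z 4.444
355.3279106362862 cam in tool [ 0.08252867  0.00143939 -0.16993287] axis [-3.19328898e-01  8.03032178e-04  9.47643609e-01]
[3.66377158e+01 1.38328184e+01 7.61564297e+01 5.46265053e-04
 9.00594303e+01 2.87200762e+01]
```

Emit:
{"op": "arm_command", "data": {"turn": [[0,0,0.9],[0,0,0.9],[0,0,0.9],[0,0,0.9],[0,0,0.85],[0,0,0],[0,0,0],[0,0,0],[0,0,0],[0,0,0],[0,0,0],[0,0,0]], "xyz": [[0,0,0],[0,0,0],[0,0,0],[-0.3,0.6,0],[-0.4,0.8,0],[-0.4,0.8,0],[-0.4,0.8,0],[-0.4,0.8,0],[-0.4,0.8,0],[-0.3,0.5,0],[0,0,0],[0,0,0]], "claw": [85,85,85,85,85,85,85,85,85,85,85,85]}}

```text
time_s: 2.5
position: [0.5349, 0.1985, 0.2638]
tool_rot: [[0.245, 0.97, -0.001], [0.97, -0.245, 0.0], [-0.0, -0.001, -1.0]]
ft_force: [-0.1, 1.6, 0.5]
grip_width: 0.0851
gripper_force: 0.0
```

Run:
```python
from h import *
c=cam("wrist"); im,d=imaging.get_image("wrist"); cv2.imwrite("pics/w1.png",im); np.savez("w1.npz",im=im,d=d,K=c[0],k=c[1],R=c[2],t=c[3])
go([.564,-.18,.2],-18.7)
```

```text
pos [0.5345 0.1991 0.2641] yaw -14.11 t 2.55 shift-before-turn [-7.209  2.422  1.281] after [-6.992  2.992  1.281] turn z 0.918
```

View pics/w1.png

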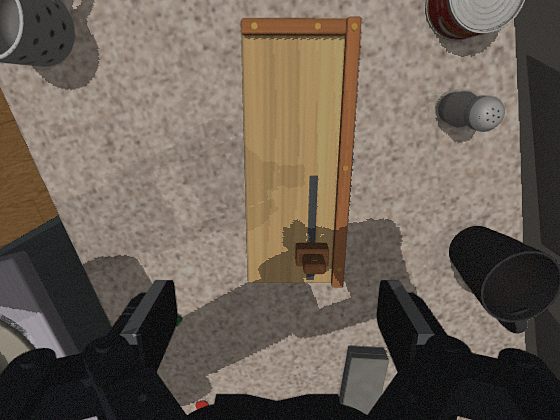

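The wrist view shows the whole board. Outer fence corners are at (360,17) and (242,20), the inner corner is near (345,38), the right end is at (343,287), and the stop is at (312,255). The stone's left end is at (365,350).

```bash
cat > m.py <<'E'
from h import *
f=np.load("w1.npz"); im,d=f["im"],f["d"]; c=(f["K"],float(f["k"]),f["R"],f["t"])
P=cloud("wrist",d,c); hsv=cv2.cvtColor(im,cv2.COLOR_BGR2HSV)
print("worktop z",np.nanmedian(P[150:250,120:230,2]),"bed z",np.nanmedian(P[60:180,260:300,2]))
fen=(hsv[...,0]<14)&(hsv[...,1]>110)&(hsv[...,2]>60); 
def edge(pts,z):
    W=onplane("wrist",pts,z,c)[:,:2]; l=cv2.fitLine(W.astype(np.float32),cv2.DIST_HUBER,0,.001,.001).ravel(); return l[2:],l[:2]
R=[];
for v in range(40,270,3):
    u=np.where(fen[v,325:375])[0]
    if len(u): R.append((325+u.max()+.5,v))
T=[(u,np.where(fen[5:50,u])[0].min()+5-.5) for u in range(250,350,3) if fen[5:50,u].any()]
pR,dR=edge(R,.030); pT,dT=edge(T,.030)
L=[]
for v in range(50,210,3):
    u=np.where((hsv[v,225:330,0]>14)&(hsv[v,225:330,0]<30)&(hsv[v,225:330,1]>100))[0]
    if len(u): L.append((225+u.min()-.5,v))
pL,dL=edge(L,.018)
for n,q in(("R",dR),("L",dL)): print(n,np.degrees(np.arctan(-q[0]/q[1])))
print("T",np.degrees(np.arctan(dT[1]/dT[0])))
yaw=np.arctan(-dR[0]/dR[1]); X=np.array([np.cos(yaw),np.sin(yaw)]);Y=np.array([-X[1],X[0]])
print("width (125)",X@pR-X@pL)
xo=(X@pR-60+0)/1 if 0 else X@pR-.060; yo=Y@pT-.155
O=xo*X+yo*Y; print("origin",O,"yaw",np.degrees(yaw),"seat",O+.0175*X+.05*Y)
s=P[235:290,290:335].reshape(-1,3); g=s[s[:,2]>.063]; b=(g[:,:2]-O)@np.c_[X,Y]; print("grip top in board: min,max",np.nanpercentile(b,[3,97],axis=0),len(g),np.nanmedian(g[:,2]))
E
python3 m.py
```

```text
worktop z 9.308124267803919e-05 bed z 0.018243974029659105
R -14.428
L -14.420016
T -14.14566
width (125) 0.12361637
origin [0.56099457 0.19191808] yaw -14.428 seat [0.5904008 0.2359808]
grip top in board: min,max [[ 0.00598119 -0.11361904]
 [ 0.0290947  -0.10174839]] 276 0.07036146705786983
```

Emit:
{"op": "arm_command", "data": {"turn": [[0,0,0.9],[0,0,0],[0,0,0],[0,0,0],[0,0,0],[0,0,0],[0,0,0],[0,0,0],[0,0,0],[0,0,0]], "xyz": [[0,0,0],[-0.9,0.3,0],[-0.9,0.4,0],[-0.9,0.4,0],[-0.9,0.4,0.2],[-0.9,0.4,0.4],[-0.9,0.4,0.3],[-0.9,0.4,0.4],[-0.7,0.3,0],[0,0,0]], "claw": [85,85,85,85,85,85,85,85,85,85]}}

```text
time_s: 3.55
position: [0.5645, -0.1762, 0.2014]
tool_rot: [[0.322, 0.947, -0.001], [0.947, -0.322, -0.0], [-0.001, -0.001, -1.0]]
ft_force: [-0.3, 0.5, -0.4]
grip_width: 0.085
gripper_force: 0.0
```

Run:
```python
from h import *
c=cam("wrist"); im,d=imaging.get_image("wrist"); cv2.imwrite("pics/w2.png",im); np.savez("w2.npz",im=im,d=d,K=c[0],k=c[1],R=c[2],t=c[3])
P=cloud("wrist",d,c); m=(P[...,2]>.018)&(P[...,2]<.036)&(abs(P[...,0]-.563)<.07)&(abs(P[...,1]+.18)<.13)
k=max(cv2.findContours(m.astype(np.uint8),0,1)[0],key=cv2.contourArea)[:,0]
r=cv2.minAreaRect((onplane("wrist",k,.028,c)[:,:2]*1000).astype(np.float32)); print(r,m.sum(),np.median(P[m][:,2]))
q=P[m]; print(cv2.minAreaRect((q[:,:2]*1000).astype(np.float32)))
go([r[0][0]/1000,r[0][1]/1000,.2],r[2]-90)
```

```text
((568.5249633789062, -182.85768127441406), (178.6446533203125, 54.854984283447266), 71.252197265625) 9707 0.02824467206494624
((568.483154296875, -183.20606994628906), (179.3856964111328, 55.12619400024414), 71.30957794189453)
pos [ 0.5645 -0.174   0.2019] yaw -18.71 t 3.6 shift-before-turn [-0.143  0.132  0.038] after [-0.143  0.132  0.038] turn z 0.007
```

View pics/w2.png

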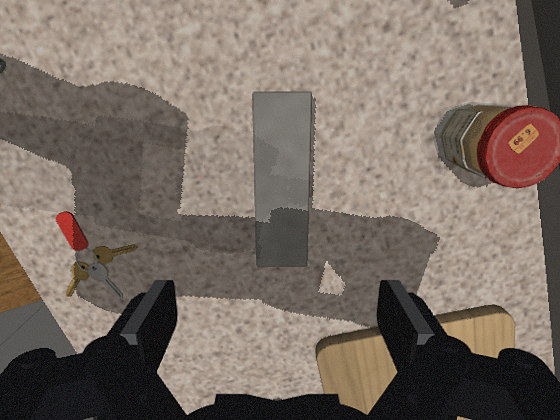

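The stone is at about (283,180), spanning rows 92–267, and it is clear of its neighbours for a pinch across its width. I'll descend with the fingertips staying above fence height.

Emit:
{"op": "arm_command", "data": {"turn": [[0,0,0],[0,0,0],[0,0,0],[0,0,0],[0,0,0],[0,0,0],[0,0,0],[0,0,0],[0,0,0],[0,0,0]], "xyz": [[-0.14,0.13,0.2],[0,0,0.6],[0,0,0.8],[0,0,0.8],[0,0,0.6],[0,0,0.4],[0,0,0.2],[0,0,0.15],[0,0,0],[0,0,0]], "claw": [85,85,85,85,85,85,85,85,85,85], "squeeze": 70}}

```text
time_s: 4.6
position: [0.5692, -0.1821, 0.0156]
tool_rot: [[0.319, 0.948, 0.001], [0.948, -0.319, -0.001], [-0.0, 0.002, -1.0]]
ft_force: [0.5, -0.1, 0.4]
grip_width: 0.0847
gripper_force: 0.0
```

```bash
python3 -c "
from h import *
go([.5685,-.183,.0135],-18.7)"
```

```text
pos [ 0.5692 -0.1821  0.0156] yaw -18.6 t 4.6 shift-before-turn [-0.021 -0.008  0.042] after [-0.021 -0.008  0.042] turn z 0.02
```

Emit:
{"op": "arm_command", "data": {"turn": [[0,0,0],[0,0,0],[0,0,0],[0,0,0],[0,0,0],[0,0,0],[0,0,0],[0,0,0],[0,0,0],[0,0,0]], "xyz": [[-0.02,0,0.04],[0,0,0],[0,0,0],[0,0,0],[0,0,0],[0,0,0],[0,0,0],[0,0,0],[0,0,0],[0,0,0]], "claw": [85,70,60,50,40,40,40,40,40,40], "squeeze": 70}}

```text
time_s: 5.6
position: [0.5683, -0.1831, 0.0127]
tool_rot: [[0.319, 0.948, 0.0], [0.948, -0.319, -0.0], [-0.0, 0.0, -1.0]]
ft_force: [-0.1, 1.3, -0.1]
grip_width: 0.0402
gripper_force: 0.0
```

Emit:
{"op": "arm_command", "data": {"turn": [[0,0,0],[0,0,0],[0,0,0],[0,0,0],[0,0,0],[0,0,0]], "xyz": [[0,0,0],[0,0,-0.05],[0,0,-0.1],[0,0,-0.1],[0,0,-0.1],[0,0,0]], "claw": [40,40,40,40,40,40]}}

```text
time_s: 6.2
position: [0.5687, -0.1833, 0.0312]
tool_rot: [[0.319, 0.948, 0.001], [0.948, -0.319, -0.001], [-0.0, 0.002, -1.0]]
ft_force: [-0.4, -0.7, 0.2]
grip_width: 0.04
gripper_force: 0.0
```

Run:
```python
from h import *
c=cam("wrist"); im,d=imaging.get_image("wrist"); cv2.imwrite("pics/w3.png",im); np.savez("w3.npz",im=im,d=d,K=c[0],k=c[1],R=c[2],t=c[3])
P=cloud("wrist",d,c); print(np.nanmedian(P[60:100,265:285],axis=(0,1)),P[300:360:10,150:250:20,2].round(3).tolist())
```

```text
[ 0.59754114 -0.09902638  0.02707536] [[-0.0, -0.0, 0.084, 0.089, 0.068], [-0.001, -0.001, 0.09, 0.096, 0.07], [0.0, 0.001, 0.105, 0.098, 0.071], [0.0, 0.101, 0.108, 0.101, 0.028], [0.107, 0.107, 0.113, 0.113, 0.027], [0.111, 0.111, 0.117, 0.117, 0.028]]
```

View pics/w3.png

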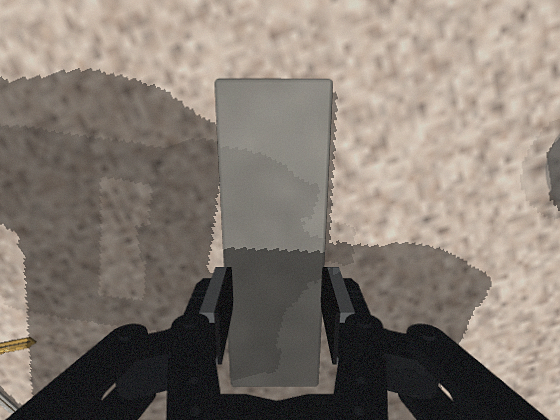

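The stone hasn't moved. The fingers, at about (222,315) and (335,315), have closed above its edges instead of on its sides. I'll measure where the fingertips are relative to the TCP.

Run:
```python
from h import *
f=np.load("w3.npz"); d=f["d"]; c=(f["K"],float(f["k"]),f["R"],f["t"]); P=cloud("wrist",d,c)
for v in (270,285,300,320,340,355,362):
    print(v,[(u,round(float(P[v,u,2]),3)) for u in range(200,242,4)])
s=env.observe(); T=np.array(s["tool_rot"]); Q=(P-np.array(s["position"]))@T
m=(P[...,2]>.035)&(P[...,2]<.085); q=Q[m]; q=q[(abs(q[:,0])<.02)]; 
for lo,hi in((-.06,0),(0,.06)):
    k=q[(q[:,1]>lo)&(q[:,1]<hi)]; print(np.percentile(k,[2,25,50,75,98],axis=0).round(4).tolist(),len(k))
print(s["position"],s["grip_width"],s["gripper_force"])
```

```text
270 [(200, 0.001), (204, 0.001), (208, 0.0), (212, 0.0), (216, 0.066), (220, 0.068), (224, 0.068), (228, 0.067), (232, 0.028), (236, 0.029), (240, 0.029)]
285 [(200, 0.072), (204, 0.072), (208, 0.073), (212, 0.079), (216, 0.078), (220, 0.079), (224, 0.08), (228, 0.071), (232, 0.059), (236, 0.028), (240, 0.028)]
300 [(200, 0.084), (204, 0.09), (208, 0.09), (212, nan), (216, 0.09), (220, 0.09), (224, 0.084), (228, 0.074), (232, 0.062), (236, 0.028), (240, 0.028)]
320 [(200, 0.103), (204, 0.104), (208, 0.102), (212, 0.098), (216, 0.098), (220, 0.094), (224, 0.085), (228, 0.077), (232, 0.028), (236, 0.029), (240, 0.028)]
340 [(200, 0.113), (204, 0.113), (208, 0.113), (212, 0.102), (216, 0.097), (220, 0.097), (224, 0.089), (228, 0.027), (232, 0.029), (236, 0.028), (240, 0.028)]
355 [(200, 0.125), (204, 0.125), (208, 0.125), (212, 0.125), (216, 0.097), (220, 0.097), (224, -0.0), (228, 0.0), (232, 0.028), (236, 0.028), (240, 0.028)]
362 [(200, 0.127), (204, 0.127), (208, 0.128), (212, 0.127), (216, 0.097), (220, 0.098), (224, 0.001), (228, -0.0), (232, 0.029), (236, 0.027), (240, 0.029)]
[[-0.0088, -0.0318, -0.054], [0.0052, -0.0272, -0.0498], [0.0081, -0.0211, -0.0449], [0.0118, -0.0187, -0.0393], [0.0124, -0.0186, -0.0314]] 1186
[[-0.0087, 0.0213, -0.054], [0.0056, 0.0215, -0.0498], [0.008, 0.0239, -0.0449], [0.0117, 0.03, -0.0394], [0.0123, 0.0346, -0.0318]] 1183
[ 0.56852587 -0.18321904  0.03067588] 0.03979171141838262 0.0
```

Emit:
{"op": "arm_command", "data": {"turn": [[0,0,0],[0,0,0],[0,0,0],[0,0,0],[0,0,0],[0,0,0]], "xyz": [[0,0,0],[0,0,0],[0,0,0],[0,0,0.1],[0,0,0.1],[0,0,0]], "claw": [66,66,66,66,66,66]}}

```text
time_s: 6.85
position: [0.5678, -0.1829, 0.0191]
tool_rot: [[0.319, 0.948, -0.002], [0.948, -0.319, 0.001], [0.0, -0.002, -1.0]]
ft_force: [0.3, 0.7, 0.8]
grip_width: 0.0663
gripper_force: 0.0
```

```bash
cat >> h.py <<'E'
def tips(path=None):
    c=cam("wrist"); s=env.observe(); im,d=imaging.get_image("wrist")
    if path: cv2.imwrite(path,im)
    P=cloud("wrist",d,c); T=np.array(s["tool_rot"]); Q=(P-np.array(s["position"]))@T
    # front face of the fingers: tool x ~ +0.012
    w=s["grip_width"]/2
    for sg in(-1,1):
        m=(abs(Q[...,0]-.012)<.002)&(Q[...,1]*sg>w-.004)&(Q[...,1]*sg<w+.014)&(Q[...,2]<-.0)&(Q[...,2]>-.06)
        q=Q[m]; print(sg,len(q),"tip tool z max",np.percentile(q[:,2],[50,90,98,100]).round(4) if len(q) else None,"inner y",np.percentile(abs(q[:,1]),2).round(4) if len(q) else None)
    print(np.round(s["position"],4),s["grip_width"],s["time_s"],np.round(s["ft_force"],1)); return im,P,s
E
python3 -c "
from h import *
tips('pics/w4.png')"
```

```text
-1 566 tip tool z max [-0.05   -0.0404 -0.0381 -0.0366] inner y 0.0318
1 576 tip tool z max [-0.0505 -0.0405 -0.0382 -0.0366] inner y 0.0341
[ 0.5678 -0.1829  0.0191] 0.06626134379553397 6.85 [0.3 0.7 0.8]
```

Emit:
{"op": "arm_command", "data": {"turn": [[0,0,0],[0,0,0],[0,0,0],[0,0,0],[0,0,0],[0,0,0],[0,0,0]], "xyz": [[0,0,0.2],[0,0,0.2],[0,0,0.15],[0,0,0.1],[0,0,0.1],[0,0,0],[0,0,0]], "claw": [70,70,70,70,70,70,70]}}

```text
time_s: 7.6
position: [0.5684, -0.1832, -0.0172]
tool_rot: [[0.319, 0.948, 0.0], [0.948, -0.319, -0.0], [-0.0, 0.0, -1.0]]
ft_force: [-0.6, 0.0, 1.0]
grip_width: 0.07
gripper_force: 0.0
```

```bash
python3 -c "
from h import *
tips()"
```

```text
-1 797 tip tool z max [-0.0453 -0.0171 -0.0166 -0.0159] inner y 0.0338
1 820 tip tool z max [-0.0452 -0.0172 -0.0166 -0.016 ] inner y 0.034
[ 0.5684 -0.1832 -0.0172] 0.07004959691504567 7.6 [-0.6  0.   1. ]
```

Emit:
{"op": "arm_command", "data": {"turn": [[0,0,0],[0,0,0],[0,0,0],[0,0,0],[0,0,0],[0,0,0],[0,0,0],[0,0,0]], "xyz": [[0,0,0],[0,0,0],[0,0,0],[0,0,0],[0,0,0],[0,0,0],[0,0,0],[0,0,0]], "claw": [62,55,48,40,40,40,40,40], "squeeze": 70}}

```text
time_s: 8.45
position: [0.5679, -0.1829, -0.0166]
tool_rot: [[0.319, 0.948, -0.001], [0.948, -0.319, 0.0], [-0.0, -0.001, -1.0]]
ft_force: [-4.0, 2.1, 7.9]
grip_width: 0.0532
gripper_force: 74.3
```

Emit:
{"op": "arm_command", "data": {"turn": [[0,0,0],[0,0,0],[0,0,0],[0,0,0],[0,0,0],[0,0,0]], "xyz": [[0,0,-0.05],[0,0,-0.05],[0,0,-0.1],[0,0,-0.1],[0,0,0],[0,0,0]], "claw": [40,40,40,40,40,40]}}

```text
time_s: 9.05
position: [0.5684, -0.1831, -0.0022]
tool_rot: [[0.319, 0.948, 0.0], [0.948, -0.319, -0.0], [-0.0, 0.0, -1.0]]
ft_force: [-0.0, 0.5, -5.8]
grip_width: 0.0529
gripper_force: 74.7
```

```bash
cat > look.py <<'E'
from h import *
import sys
c=cam("wrist"); s=env.observe(); im,d=imaging.get_image("wrist"); cv2.imwrite(sys.argv[1],im)
P=cloud("wrist",d,c); hsv=cv2.cvtColor(im,cv2.COLOR_BGR2HSV); T=np.array(s["tool_rot"]); p=np.array(s["position"])
Q=(P-p)@T
# stone top: grey, height band; fit the height plane and side edges
m=(hsv[...,1]<40)&(hsv[...,2]>70)&(abs(Q[...,1])<.035)&(Q[...,0]>.02)&(Q[...,0]<.11)&(abs(Q[...,2]+.045)<.02)
m=cv2.morphologyEx(m.astype(np.uint8),cv2.MORPH_OPEN,np.ones((3,3)))>0
q=P[m]; print("n",m.sum(),"top z",np.median(q[:,2]),"behind tcp",np.median(Q[m][:,2]))
A=np.c_[q[:,:2]-q[:,:2].mean(0),np.ones(len(q))]; print("slopes",np.linalg.lstsq(A,q[:,2],rcond=None)[0].round(4))
r=cv2.minAreaRect((q[:,:2]*1000).astype(np.float32)); print(r)
a=r[2] if r[1][0]>r[1][1] else r[2]+90
y=np.array([np.cos(np.radians(a)),np.sin(np.radians(a))]); y*=np.sign(y[1]); end=max(cv2.boxPoints(r)@y)
xx=np.array([y[1],-y[0]]); cx=np.array(r[0])@xx
ctr=xx*cx+y*(end-90); print("stone yaw",np.degrees(np.arctan2(-y[0],y[1])).round(2),"centre",ctr.round(1),"tcp",(p*1000).round(1),"toolyaw",np.degrees(np.arctan2(T[1,1],T[0,1])).round(2),"t",s["time_s"],np.round(s["ft_force"],1),s["gripper_force"])
E
python3 look.py pics/w5.png; python3 -c "
from h import *
go([.584,.228,.12],-14.4)"
```

```text
n 28313 top z 0.042612309347624444 behind tcp -0.04484573762576847
slopes [ 0.0021 -0.001   0.0426]
((586.8829345703125, -131.78445434570312), (69.30219268798828, 55.15275573730469), 71.02503967285156)
stone yaw -18.97 centre [ 568.9 -184.1] tcp [ 568.4 -183.1   -2.2] toolyaw -18.63 t 9.05 [-0.   0.5 -5.8] 74.66219544410706
pos [ 0.5682 -0.1831 -0.0024] yaw -18.63 t 9.1 shift-before-turn [ 7.891 -2.327 -2.447] after [ 8.041 -1.74  -2.448] turn z -0.845
```

View pics/w5.png

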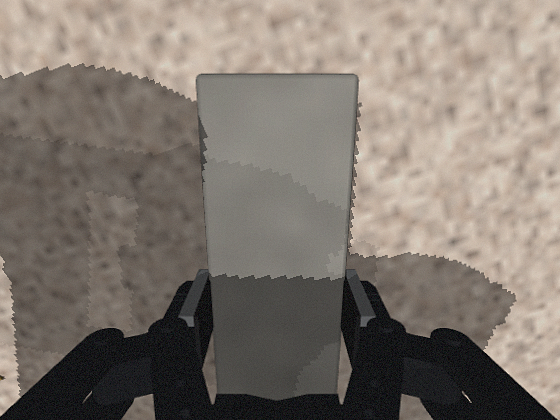

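The stone is held level, with its far end at rows 75, x 197–358. I'll lift it and carry it to above the board, short of the corner.

Emit:
{"op": "arm_command", "data": {"turn": [[0,0,0],[0,0,0],[0,0,0],[0,0,0],[0,0,0],[0,0,-0.4],[0,0,-0.45],[0,0,0]], "xyz": [[0,0,-0.3],[0,0,-0.5],[0,0,-0.6],[0,0,-0.6],[0,0,-0.45],[0,0,0],[0,0,0],[0,0,0]], "claw": [40,40,40,40,40,40,40,40]}}

```text
time_s: 9.9
position: [0.5681, -0.183, 0.1199]
tool_rot: [[0.248, 0.969, -0.001], [0.969, -0.248, 0.0], [0.0, -0.001, -1.0]]
ft_force: [0.1, -0.1, -5.1]
grip_width: 0.0532
gripper_force: 75.6
```

Emit:
{"op": "arm_command", "data": {"turn": [[0,0,0],[0,0,0],[0,0,0],[0,0,0],[0,0,0],[0,0,0],[0,0,0],[0,0,0],[0,0,0],[0,0,0],[0,0,0],[0,0,0]], "xyz": [[0.4,-0.09,0],[0.7,-0.16,0],[0.9,-0.2,0],[0.9,-0.2,0],[0.9,-0.2,0],[0.9,-0.2,0],[0.9,-0.2,0],[0.9,-0.2,0],[0.8,-0.18,0],[0.5,-0.11,0],[0.27,-0.07,0],[0,0,0]], "claw": [40,40,40,40,40,40,40,40,40,40,40,40]}}

```text
time_s: 11.1
position: [0.5804, 0.2315, 0.1197]
tool_rot: [[0.247, 0.969, -0.001], [0.969, -0.247, -0.0], [-0.0, -0.001, -1.0]]
ft_force: [-0.5, -0.6, -4.7]
grip_width: 0.053
gripper_force: 75.6
```

```bash
python3 look.py pics/w6.png; python3 -c "
from h import *
go([.5807,.2302,.025],-14.4)"
```

```text
n 28263 top z 0.16449748182974264 behind tcp -0.0448390424119029
slopes [ 0.0011 -0.0012  0.1645]
((595.4043579101562, 283.94940185546875), (69.00039672851562, 54.93870162963867), 75.7094497680664)
stone yaw -14.29 centre [581.7 230.2] tcp [580.4 231.5 119.7] toolyaw -14.3 t 11.1 [-0.5 -0.6 -4.7] 75.61955094337463
pos [0.5807 0.2301 0.1198] yaw -14.36 t 11.15 shift-before-turn [3.000e-03 1.000e-03 1.896e+00] after [3.000e-03 1.000e-03 1.896e+00] turn z 0.008
```

Emit:
{"op": "arm_command", "data": {"turn": [[0,0,0],[0,0,0],[0,0,0],[0,0,0],[0,0,0],[0,0,0],[0,0,0]], "xyz": [[0,0,0.3],[0,0,0.5],[0,0,0.5],[0,0,0.5],[0,0,0.25],[0,0,0.15],[0,0,0]], "claw": [40,40,40,40,40,40,40]}}

```text
time_s: 11.85
position: [0.5809, 0.2295, 0.0099]
tool_rot: [[0.249, 0.968, -0.001], [0.968, -0.249, -0.0], [-0.0, -0.001, -1.0]]
ft_force: [-0.2, 1.1, -4.9]
grip_width: 0.0529
gripper_force: 75.5
```

```bash
python3 look.py pics/w7.png
```

```text
n 28224 top z 0.05471500016221165 behind tcp -0.04481527313161368
slopes [ 0.0011 -0.0013  0.0547]
((595.8951416015625, 282.00885009765625), (69.01985931396484, 54.658443450927734), 75.56121063232422)
stone yaw -14.44 centre [582.1 228.3] tcp [580.9 229.5   9.9] toolyaw -14.43 t 11.85 [-0.2  1.1 -4.9] 75.48834443092346
```

View pics/w7.png

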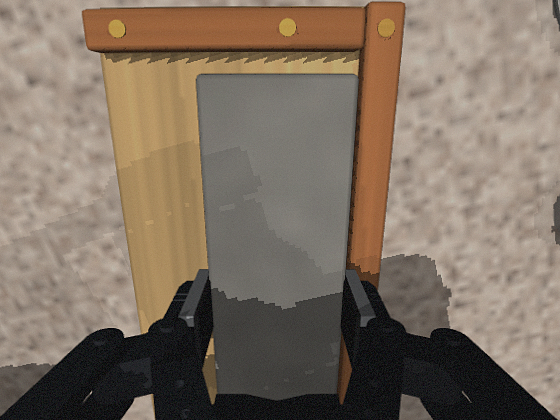

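The stone is inside the corner, its far end at row 75 and right side at x≈355, with clear gaps to the end fence (row 52) and the long fence (x≈362). Lowering gently.

Emit:
{"op": "arm_command", "data": {"turn": [[0,0,0],[0,0,0],[0,0,0],[0,0,0],[0,0,0],[0,0,0],[0,0,0]], "xyz": [[0,0,0.05],[0,0,0.04],[0,0,0.03],[0,0,0.02],[0,0,0.02],[0,0,0.01],[0,0,0]], "claw": [40,40,40,40,40,40,40]}}

```text
time_s: 12.6
position: [0.5808, 0.2302, 0.0016]
tool_rot: [[0.248, 0.969, -0.0], [0.969, -0.248, -0.0], [-0.0, -0.0, -1.0]]
ft_force: [0.8, -0.0, -5.4]
grip_width: 0.0533
gripper_force: 75.6
```

Emit:
{"op": "arm_command", "data": {"turn": [[0,0,0],[0,0,0],[0,0,0]], "xyz": [[0,0,0.01],[0,0,0.01],[0,0,0]], "claw": [40,40,40]}}

```text
time_s: 12.9
position: [0.5809, 0.2303, 0.0015]
tool_rot: [[0.248, 0.969, 0.001], [0.969, -0.248, 0.0], [0.0, 0.001, -1.0]]
ft_force: [-3.6, -0.9, 5.7]
grip_width: 0.0533
gripper_force: 76.7
```

Emit:
{"op": "arm_command", "data": {"turn": [[0,0,0],[0,0,0],[0,0,0],[0,0,0],[0,0,0]], "xyz": [[0,0,-0.007],[0,0.04,0],[0,0.04,0],[0,0.03,0],[0,0,0]], "claw": [40,40,40,40,40]}}

```text
time_s: 13.4
position: [0.5853, 0.2294, 0.0015]
tool_rot: [[0.248, 0.969, -0.002], [0.969, -0.248, 0.001], [0.0, -0.002, -1.0]]
ft_force: [-7.4, 1.5, 8.1]
grip_width: 0.0532
gripper_force: 77.0
```

Emit:
{"op": "arm_command", "data": {"turn": [[0,0,0],[0,0,0],[0,0,0],[0,0,0],[0,0,0]], "xyz": [[0.04,0,0],[0.04,0,0],[0.04,0,0],[0.04,0,0],[0,0,0]], "claw": [40,40,40,40,40]}}

```text
time_s: 13.9
position: [0.5886, 0.2358, 0.0015]
tool_rot: [[0.248, 0.969, 0.001], [0.969, -0.248, -0.001], [-0.001, 0.001, -1.0]]
ft_force: [-2.1, -4.8, 4.7]
grip_width: 0.0532
gripper_force: 76.9
```

Emit:
{"op": "arm_command", "data": {"turn": [[0,0,0],[0,0,0],[0,0,0],[0,0,0]], "xyz": [[0,0.015,0],[0,0.015,0],[0,0.015,0],[0,0,0]], "claw": [40,40,40,40]}}

```text
time_s: 14.3
position: [0.5893, 0.2359, 0.0014]
tool_rot: [[0.248, 0.969, -0.002], [0.969, -0.248, -0.001], [-0.001, -0.002, -1.0]]
ft_force: [-9.1, -2.4, 7.4]
grip_width: 0.0533
gripper_force: 77.1
```

Emit:
{"op": "arm_command", "data": {"turn": [[0,0,0],[0,0,0],[0,0,0]], "xyz": [[0.015,0,0],[0.015,0,0],[0,0,0]], "claw": [40,40,40]}}

```text
time_s: 14.6
position: [0.5894, 0.236, 0.0015]
tool_rot: [[0.248, 0.969, -0.003], [0.969, -0.248, -0.003], [-0.004, -0.002, -1.0]]
ft_force: [-9.8, -9.9, 10.3]
grip_width: 0.0526
gripper_force: 77.3
```

```bash
python3 look.py pics/w8.png
```

```text
n 28281 top z 0.04630534936414185 behind tcp -0.04506867904981856
slopes [ 0.0004 -0.0008  0.0463]
((604.223388671875, 288.568359375), (68.99175262451172, 54.82303237915039), 75.59912109375)
stone yaw -14.4 centre [590.4 234.8] tcp [589.4 236.    1.5] toolyaw -14.35 t 14.6 [-9.8 -9.9 10.3] 77.3440933227539
```

View pics/w8.png

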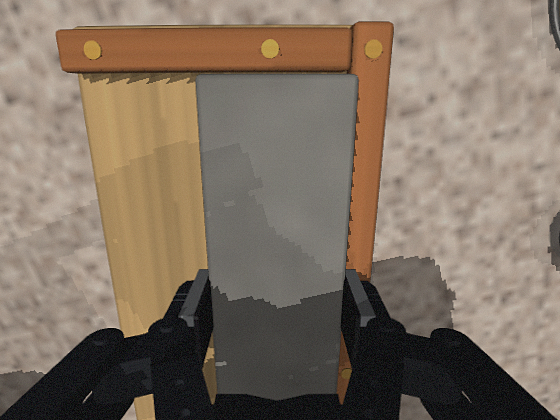

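The stone's far end (row 74) meets the end fence and its right side (x≈357) meets the long fence. The contact forces confirm both. I'll nudge once more and release.

Emit:
{"op": "arm_command", "data": {"turn": [[0,0,0],[0,0,0],[0,0,0]], "xyz": [[0.015,0,0],[0,0.015,0],[0,0,0]], "claw": [40,40,40]}}

```text
time_s: 14.95
position: [0.5894, 0.2361, 0.0015]
tool_rot: [[0.248, 0.969, -0.005], [0.969, -0.248, -0.004], [-0.005, -0.004, -1.0]]
ft_force: [-14.7, -11.6, 12.6]
grip_width: 0.0535
gripper_force: 77.6
```

Emit:
{"op": "arm_command", "data": {"turn": [[0,0,0],[0,0,0],[0,0,0],[0,0,0],[0,0,0],[0,0,0],[0,0,0],[0,0,0],[0,0,0]], "xyz": [[0,0,0],[0,0,0],[0,0,0],[0,0,0],[0,0,-0.2],[0,0,-0.5],[0,0,-0.5],[0,0,-0.5],[0,0,-0.3]], "claw": [55,60,64,66,66,66,66,66,66]}}

```text
time_s: 15.85
position: [0.5925, 0.2383, 0.1041]
tool_rot: [[0.248, 0.969, 0.004], [0.969, -0.248, 0.001], [0.002, 0.004, -1.0]]
ft_force: [-0.1, 0.2, 0.4]
grip_width: 0.0654
gripper_force: 0.0
```

Run:
```python
from h import *
c=cam("wrist"); s=env.observe(); im,d=imaging.get_image("wrist"); cv2.imwrite("pics/w9.png",im)
P=cloud("wrist",d,c); O=np.array([.56099,.19192]);a=np.radians(-14.43);X=np.array([np.cos(a),np.sin(a)]);Y=np.array([-X[1],X[0]])
B=np.dstack([(P[...,:2]-O)@X,(P[...,:2]-O)@Y,P[...,2]])
hsv=cv2.cvtColor(im,cv2.COLOR_BGR2HSV)
m=(abs(B[...,2]-.046)<.006)&(hsv[...,1]<45)&(abs(B[...,0]-.02)<.05)
q=P[m][:,:2]; r=cv2.minAreaRect((q*1000).astype(np.float32)); print("stone",r,m.sum())
q=B[m]; print(np.percentile(q,[.5,50,99.5],axis=0).round(4).tolist())
g=B[(B[...,2]>.055)&(B[...,2]<.08)&(abs(B[...,0]-.0175)<.03)&(B[...,1]<-.06)]; print("grip",len(g),np.percentile(g,[2,98],axis=0).round(4).tolist() if len(g) else 0)
go(list(O+X*.0175+Y*-.1077)+[.11],-14.43+90); print(s["q"],s["ft_force"])
```

```text
stone ((582.7949829101562, 204.67845153808594), (243.72393798828125, 54.64857482910156), 75.54263305664062) 19677
[[-0.0089, -0.0374, 0.0446], [0.0179, 0.0659, 0.0463], [0.0448, 0.139, 0.048]]
grip 0 0
pos [0.5933 0.2385 0.106 ] yaw -14.37 t 15.9 shift-before-turn [-3.217 -0.047 -0.09 ] after [ 0.044 -3.216 -0.1  ] turn z -17.987
[ 1.13043848e+01  3.51060294e+01  6.81922163e+01 -5.22094904e-04
  7.64777415e+01  2.56764716e+01] [-0.10921958  0.20510459  0.41833479]
```

Emit:
{"op": "arm_command", "data": {"turn": [[0,0,0],[0,0,0],[0,0,0],[0,0,0],[0,0,0],[0,0,0],[0,0,0],[0,0,0],[0,0,0]], "xyz": [[-0.4,-0.05,0],[-0.8,0,0],[-0.8,0,0],[-0.8,0,0],[-0.7,0,0],[-0.32,0,0],[0,0,0],[0,0,0],[0,0,0]], "claw": [40,20,0,0,0,0,0,0,0]}}

```text
time_s: 16.8
position: [0.5421, 0.0548, 0.101]
tool_rot: [[0.247, 0.969, 0.0], [0.969, -0.247, 0.0], [0.0, 0.0, -1.0]]
ft_force: [-0.3, -0.0, -0.5]
grip_width: -0.0003
gripper_force: 0.0
```

Run:
```python
from h import *
im,P,s=tips("pics/w10.png")
O=np.array([.56099,.19192]);a=np.radians(-14.43);X=np.array([np.cos(a),np.sin(a)]);Y=np.array([-X[1],X[0]])
B=np.dstack([(P[...,:2]-O)@X,(P[...,:2]-O)@Y,P[...,2]])
g=B[(B[...,2]>.062)&(B[...,2]<.08)&(abs(B[...,0]-.0175)<.03)&(abs(B[...,1]+.1)<.03)]; print("grip",len(g),np.percentile(g,[2,98],axis=0).round(4).tolist() if len(g) else 0)
b=np.array(s["position"][:2])-O; print("tcp in board",b@X,b@Y)
```

```text
-1 907 tip tool z max [-0.0474 -0.0347 -0.0313 -0.0297] inner y 0.0001
1 1143 tip tool z max [-0.0474 -0.0347 -0.0312 -0.0297] inner y 0.0002
[0.5421 0.0548 0.101 ] -0.00028879228284192844 16.8 [-0.3 -0.  -0.5]
grip 1039 [[0.0062, -0.1148, 0.0628], [0.0302, -0.102, 0.0722]]
tcp in board 0.015850225756582993 -0.13752918798749167
```

View pics/w10.png

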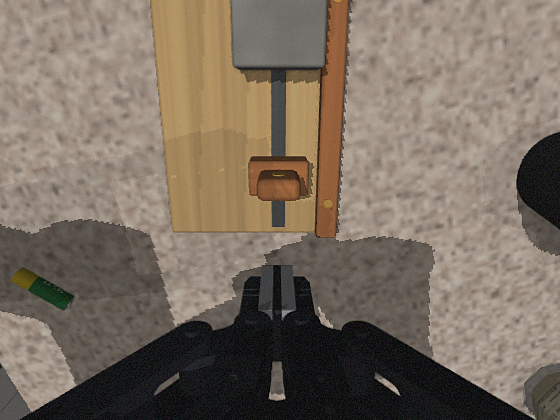

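The stop's grip is at (278,185), directly ahead of the closed fingers at (277,285). The stone's free end is at row 67. Next I'll drop behind the grip and push.

Emit:
{"op": "arm_command", "data": {"turn": [[0,0,0],[0,0,0],[0,0,0],[0,0,0],[0,0,0]], "xyz": [[0,0,0.3],[0,0,0.5],[0,0,0.5],[0,0,0.3],[0,0,0]], "claw": [0,0,0,0,0]}}

```text
time_s: 17.35
position: [0.5407, 0.0546, 0.0192]
tool_rot: [[0.247, 0.969, -0.004], [0.969, -0.247, 0.001], [-0.0, -0.004, -1.0]]
ft_force: [-0.7, 0.1, 0.6]
grip_width: -0.0001
gripper_force: 0.0
```

Emit:
{"op": "arm_command", "data": {"turn": [[0,0,0],[0,0,0],[0,0,0],[0,0,0],[0,0,0],[0,0,0],[0,0,0],[0,0,0],[0,0,0],[0,0,0],[0,0,0],[0,0,0]], "xyz": [[0.15,0,0],[0.1,0,0],[0.1,0,0],[0.12,0,0],[0.12,0,0],[0.12,0,0],[0.12,0,0],[0.12,0,0],[0.12,0,0],[0.1,0,0],[0.05,0,0],[0,0,0]], "claw": [0,0,0,0,0,0,0,0,0,0,0,0]}}

```text
time_s: 18.55
position: [0.5568, 0.1133, 0.0209]
tool_rot: [[0.248, 0.969, -0.0], [0.969, -0.248, 0.0], [0.0, -0.0, -1.0]]
ft_force: [-1.0, -0.3, -0.4]
grip_width: 0.0001
gripper_force: 0.0
```

Now slow pushing until the force rises.

Emit:
{"op": "arm_command", "data": {"turn": [[0,0,0],[0,0,0],[0,0,0],[0,0,0],[0,0,0]], "xyz": [[0.03,0,0],[0.03,0,0],[0.03,0,0],[0.02,0,0],[0,0,0]], "claw": [0,0,0,0,0]}}

```text
time_s: 19.05
position: [0.5581, 0.1182, 0.0209]
tool_rot: [[0.248, 0.969, -0.001], [0.969, -0.248, 0.0], [-0.0, -0.001, -1.0]]
ft_force: [-0.5, -1.8, -1.4]
grip_width: -0.0003
gripper_force: 0.6
```

Emit:
{"op": "arm_command", "data": {"turn": [[0,0,0],[0,0,0],[0,0,0],[0,0,0]], "xyz": [[0.02,0,0],[0.02,0,0],[0.02,0,0],[0,0,0]], "claw": [0,0,0,0]}}

```text
time_s: 19.45
position: [0.5585, 0.12, 0.0209]
tool_rot: [[0.248, 0.969, -0.001], [0.969, -0.248, -0.002], [-0.002, -0.001, -1.0]]
ft_force: [-2.8, -7.8, 0.1]
grip_width: 0.0001
gripper_force: 4.0
```

Emit:
{"op": "arm_command", "data": {"turn": [[0,0,0],[0,0,0],[0,0,0]], "xyz": [[0.02,0,0],[0.02,0,0],[0,0,0]], "claw": [0,0,0]}}

```text
time_s: 19.75
position: [0.5585, 0.12, 0.021]
tool_rot: [[0.248, 0.969, -0.003], [0.969, -0.248, -0.005], [-0.006, -0.002, -1.0]]
ft_force: [-6.2, -18.5, 2.4]
grip_width: -0.0004
gripper_force: 9.6
```

Emit:
{"op": "arm_command", "data": {"turn": [[0,0,0],[0,0,0],[0,0,0],[0,0,0],[0,0,0],[0,0,0],[0,0,0],[0,0,0],[0,0,0],[0,0,0]], "xyz": [[-0.1,0,0],[-0.3,0,0],[-0.3,0,0],[-0.3,0,-0.8],[0,0,-0.9],[0,0,-0.9],[0,0,-0.9],[0,0,-0.4],[0,0,0],[0,0,0]], "claw": [0,0,0,0,0,0,0,0,0,0]}}

```text
time_s: 20.75
position: [0.5467, 0.0739, 0.2154]
tool_rot: [[0.249, 0.969, -0.001], [0.969, -0.249, 0.0], [0.0, -0.001, -1.0]]
ft_force: [-0.4, 0.3, -1.3]
grip_width: -0.0
gripper_force: 0.0
```

Run:
```python
from h import *
c=cam("wrist"); s=env.observe(); im,d=imaging.get_image("wrist"); cv2.imwrite("pics/w11.png",im); np.savez("w1.npz",im=im,d=d,K=c[0],k=c[1],R=c[2],t=c[3])
P=cloud("wrist",d,c); O=np.array([.56099,.19192]);a=np.radians(-14.43);X=np.array([np.cos(a),np.sin(a)]);Y=np.array([-X[1],X[0]])
B=np.dstack([(P[...,:2]-O)@X,(P[...,:2]-O)@Y,P[...,2]]); hsv=cv2.cvtColor(im,cv2.COLOR_BGR2HSV)
m=(abs(B[...,2]-.046)<.004)&(hsv[...,1]<45)&(abs(B[...,0]-.02)<.04)&(B[...,1]>-.05)
r=cv2.minAreaRect((P[m][:,:2]*1000).astype(np.float32)); print("stone",r,"board xy",(np.array(r[0])/1000-O)@np.c_[X,Y],m.sum(),np.median(B[m][:,2]))
g=B[(B[...,2]>.062)&(B[...,2]<.08)&(abs(B[...,0]-.0175)<.03)&(abs(B[...,1]+.05)<.03)]; print("grip",len(g),np.percentile(g,[2,98],axis=0).round(4).tolist())
W=lambda x,y:None
t=np.nonzero((abs(B[...,0]-.005)<.06)&(abs(B[...,1])<.16)); print("board px",t[1].min(),t[1].max(),t[0].min(),t[0].max(),s["time_s"],s["position"])
```

```text
stone ((578.85302734375, 188.05026245117188), (79.12049865722656, 54.66106414794922), 75.55461120605469) board xy [0.01826383 0.00070375] 6032 0.04635259883881143
grip 484 [[0.0061, -0.0577, 0.0669], [0.0302, -0.0443, 0.0725]]
board px 20 488 0 419 20.75 [0.54669877 0.07391048 0.21541183]
```

View pics/w11.png

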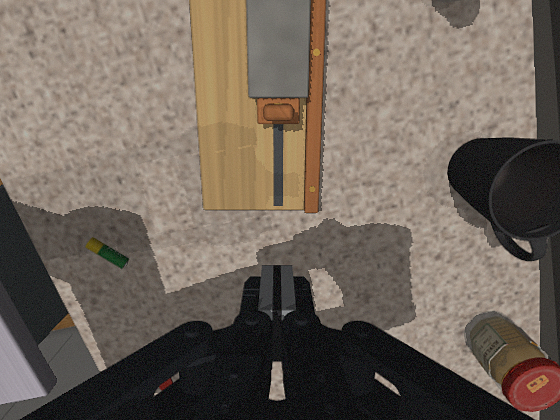

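The stop's block (278,110) bears on the stone's free end at row 97, and the stone lies along the fence at x≈308. By measurement the stone is seated in x and in angle, and the stop face is at about -39 mm against -40 mm nominal. Nothing touches the robot.

```bash
python3 -c "
from h import *
print(env.close_job())"
```

```text
the job is handed in; nothing more can be done
None
```

I handed the job in at about 21 s: the stone is set down flat in the fence corner with the end stop pushed up against its free end. My last measurements put it within about 1 mm of the seated place, and I didn't touch the shaker, mug or jar. The hand-in call gave no verdict, so I can't confirm a pass.

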